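Load a wooden block into a jig past its gravity catch

ROBOT

A 6-joint arm with a two-finger parallel gripper is mounted at the origin on a cart in front of the work surface, level with it; the furniture and walls round the work are solid. World frame = base frame: x ahead of the robot, y to its left, z up, the work surface at z = 0. Lengths are in mm, angles in rad, forces in N, time in s.
With the tool pointing down it reaches from about 300 to 775 mm from the base axis. Payload 14.6 kg.
Tool frame: the origin (TCP) lies at the centre of the arm's flange, where the gripper is bolted on; the fingertips stand 199 mm ahead of it and the grasp point (between the pads) lies 180 mm ahead of it; z points along the fingers, y is the line along which they close (so a half turn about z gives the same grasp; the last joint's range is limited). The gripper opens to 94 mm and grips with 3 to 60 N. Pads are 16 mm wide; open, the fingers measure 119 mm over their backs; the gripper's body (75 mm by 177 mm) begins 78 mm behind the grasp point.
Start: joints at [-1.248, 0.3, 1.521, -0, 1.321, -0.067], TCP at [208.995, -508.736, 404.646] pointing down, gripper open.
Joint ranges: [-3.03, 3.03], [-0.79, 2.21], [0.23, 2.52], [-1.04, 4.18], [0, 3.07], [-2.55, 2.55]. Speed limits (rad/s): [2.22, 2.22, 2.57, 3.14, 3.14, 3.14].

INTERFACE

Orientations are given as [roll, pitch, yaw] about the fixed x, y, z axes, in that order (R = Rz(yaw) Ry(pitch) Rx(roll)).
In Python, from cell import manip, optics, workorder gives the robot as it stands.
- The arm moves only by the tool step_arm, never from a script. Its argument "increments" is a list that holds one entry, the list of rows, each a list of 7 numbers: the turn, a rotation vector about the tool's x, y, z as a fraction of full scale, then the shift along the tool's x, y, z as a fraction of full scale, then the closure, from -1 (fully open) to 1 (shut). In form: [[[wx, wy, wz, tx, ty, tz, fingers], ...]]. A call has 1 to 5 rows; each row shifts and turns the commanded pose from where the row before left it, along the tool's axes as they then stand; what a row does not reach is not made up. Full scale, the value 1, is 40 mm for a shift and 45 degrees for a turn. A row lasts 1/10 s, in which the tool goes at most 50 mm and 8.59 degrees, less where a joint would pass 70% of its speed; a pose out of reach is approached as far as the arm can. A call with a number of a shift or a turn outside -1 to 1 is refused whole. A call with a gripper value outside its range is refused whole. The fingers move at their own pace and stop on an object; "newtons" is the grip in N (left out, the last holds). Time passes only in rows, so rows that do not move let the fingers close. It gives the time, the measured TCP pose, the force, the opening and the grip force at its end, in the units of the state.
- manip.read_state(): the state, without advancing time (a new reading comes with each control period).
- optics.camera(name): name is "scene" or "side" or "wrist"; returns a dict with "frame" (400x640x3 uint8, red, green, blue), "range_z" (400x640 float32, mm along the optical axis (not along the pixel's ray), 0 where there is no reading), "mtx" (3x3 intrinsics, pixels), "distortion" ([k1, k2, p1, p2, k3] as OpenCV has them; the pictures are not rectified), "cam_to_world" (4x4, takes a point from camera to world coordinates). Camera axes: x right, y down, z forward; pixel columns grow to the right and rows downward; lengths in mm; the calibration is good to about 2 mm. A picture is of the moment at which its call begins.
- workorder.sign_off(): hands the job in; it is judged then, once.
The state is a dict: "clock": time; "joints": joint angles; "qd": joint speeds; "effort": joint torques, N m; "eef_pos": TCP position; "eef_rot": TCP orientation; "wrist_force": force on the tool from outside, world axes, zero at the start; "moment": the same for the moment, N m; "finger_gap": finger opening in mm; "finger_force": force on a finger pad.
Only numpy, scipy, OpenCV 4.12 (cv2) and the standard library are available. Lean on these libraries where they do the work, as an engineer would, in place of code of your own. Each camera call takes 0.05 s, during which the arm holds its last target. There are 200 camera calls.

TASK

Load the long wooden block into the plywood jig: lay it flat on the jig's base in front of the red catch, its long side across the jig, and slide it in so that its own edge lifts the catch, until it is home against the back stops and the catch has dropped fully behind it. Then let go.

Things in the scene. Friction and masses are not known exactly. Their poses are not given: they have to be found in the camera images.
- wood_block: The long plain wooden block, 50 (x) x 110 (y) x 42 (z) mm, about 0.14 kg, loose, flat on the bench; not the short offcut (50 x 45 x 55 mm) nearby. Origin at the centre of its underside, y along its length; the same either way round. Grip it across the 50 mm at mid length.
- jig: Plywood jig, fixed. Origin at bench height on its middle line; x = the way a part slides in, y left. Base x -105 to 90 mm, 194 wide, top z 12. Entry end (-x) faces the robot, open above for x -105 to -28. Low guides (to z 32) narrow from 146 mm apart at x -40 to 126 at x 14; then fences 126 apart, to z 62.
- seat (a point): Where the underside centre of a block that is home lies: jig x 37, y 0, z 12 mm; axes as the jig. Back stops 25 mm ahead (+x), to z 50, 31 to 63 mm either side of the middle; room for a finger between. Lips on both fences overhang the block's ends (jig x 18 to 66, z 62 to 68, inwards to 48 mm from the middle): slide in under them, no lowering in.
- catch (a joint): Red steel catch, 70 g, rad: 0 = down (start), + = lifted, max 0.7; falls by its weight. Arm outside the left (+y) fence, pivot at jig x 70, z 45 mm. Tooth at y 39 to 87, when down to z 40, inner face x 7; towards the entry a 45 degree ramp up to x -23, z 65. A block on the base (top z 54) pushed along +x lifts it to about 0.23 with under 3 N; it drops once the block's rear has passed.
There are look-alikes about, which are no part of the job. Leave any blue or yellow look-alike of the wood_block alone.

How it is judged:
By the outcome, as a careful person would: the job done as asked, in the order asked, and still so for the second after the job is handed in, with the robot touching nothing.
It also fails if it takes over 42 s, if anything falls off the work surface, if the arm or the gripper's body presses on something with over 40 N, if the wrist force passes 120 N, or if a joint passes its speed limit or range.

## Working session

There is one attempt and no reset: what is moved stays moved. The work goes in short steps, Python scripts to look and compute and a tool call to move; the robot and the scene stay as the last step left them, time stands still between calls to the robot, and variables do not carry over. Pictures are saved under pics/ and viewed, at most 10 in all, crops included, and the job is handed in when it is done.

Besides the shell and the picture viewer there is one more tool, called after "Emit:" by a JSON object that holds its "method" and its "body", one argument or row to a line. step_arm: Moves the arm, as the interface text tells. Its arguments: {"type":"object","properties":{"increments":{"type":"array","items":{"type":"array","items":{"type":"array","items":{"type":"number"}}}},"newtons":{"type":"number"}},"required":["increments"]}

```bash
mkdir -p pics; cat > h.py <<'E'
import numpy as np, cv2
from cell import manip, optics, workorder
def grab(n):
    c=optics.camera(n); np.savez(f'/tmp/{n}.npz',**c); return c
def load(n): return dict(np.load(f'/tmp/{n}.npz'))
def save(img,name): cv2.imwrite('pics/'+name,cv2.cvtColor(img,cv2.COLOR_RGB2BGR))
def cloud(c):
    h,w=c['range_z'].shape
    uv=np.stack(np.meshgrid(np.arange(w),np.arange(h)),-1).reshape(-1,1,2).astype(np.float64)
    n=cv2.undistortPoints(uv,c['mtx'],c['distortion']).reshape(h,w,2)
    z=c['range_z'][...,None].astype(float)
    p=np.concatenate([n*z,z],-1)
    T=c['cam_to_world']
    P=p@T[:3,:3].T+T[:3,3]; P[z[...,0]<=0]=np.nan
    return P
E
python3 - <<'E'
from h import *
a=grab('scene');b=grab('side')
save(a['frame'],'s.png');save(b['frame'],'d.png')
s=manip.read_state();print(s)
E
```

```text
{'clock': 0.1, 'joints': array([-1.24759793e+00,  3.00385370e-01,  1.52152879e+00, -2.73757229e-05,
        1.32070575e+00, -6.65769808e-02]), 'qd': array([ 0.00073604,  0.00022289, -0.00162031, -0.00077152,  0.00052822,
       -0.00014015]), 'effort': array([ 2.58793072e-03, -5.32640934e+01, -3.53280258e+01,  7.10396119e-02,
        2.35141284e-02, -7.20576213e-05]), 'eef_pos': array([ 208.98472674, -508.70852519,  404.15537168]), 'eef_rot': array([-3.14056591e+00, -4.18827711e-05,  3.89782142e-01]), 'wrist_force': array([0.21241626, 0.37285776, 0.0263098 ]), 'moment': array([ 0.03189727,  0.00647903, -0.01558151]), 'finger_force': 0.0, 'finger_gap': 94.00942892914196}
```

View pics/s.png

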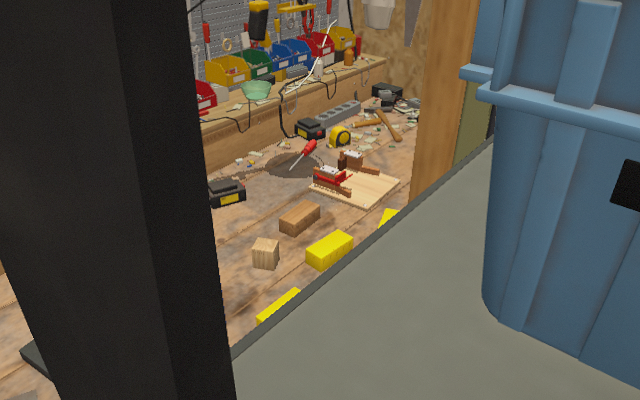

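View pics/d.png

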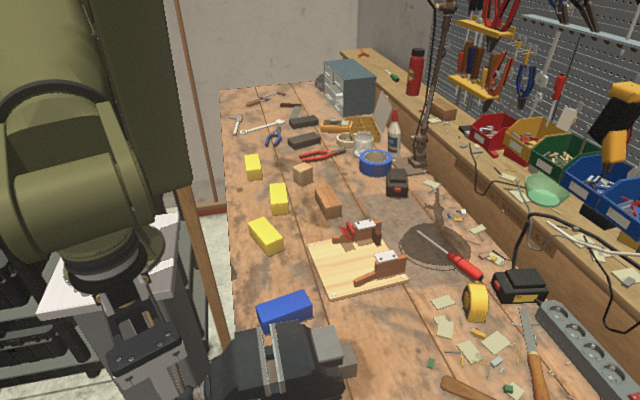

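The scene picture shows a long brown block at (299,218), a short offcut at (265,252), yellow look-alikes at (330,250), (278,307) and (390,215), and the jig at (355,185). In the side picture the brown block is at (328,202), the offcut at (303,174), yellow ones at (253,166), (278,198) and (265,236), a blue one at (284,308), and the jig at (357,262). The plain brown block fits the description: it is long, and neither yellow nor blue. Next I'll confirm it in a crop and measure it.

```bash
python3 - <<'E'
from h import *
b=load('side');a=load('scene')
save(cv2.resize(b['frame'][150:310,230:430],None,fx=4,fy=3.75,interpolation=cv2.INTER_CUBIC),'c1.png')
P=cloud(b);Q=cloud(a)
def fit(P,uv,z0,z1,r=70):
    c=P[uv[1],uv[0]];print('pt',c.round(0))
    m=(abs(P[...,2]-(z0+z1)/2)<(z1-z0)/2)&(np.hypot(P[...,0]-c[0],P[...,1]-c[1])<r)
    p=P[m];print(len(p),cv2.minAreaRect(p[:,:2].astype(np.float32)),np.median(p[:,2]))
for PP,uv in((P,(325,195)),(Q,(297,212))): fit(PP,uv,34,52)
for PP,uv in((P,(301,169)),(Q,(264,243))): fit(PP,uv,47,65)
# jig base top
for PP,f in((P,b['frame']),(Q,a['frame'])):
    for uv in ((357,270),(330,255),(350,190),(330,195)): print(uv,PP[uv[1],uv[0]].round(0))
E
```

```text
pt [579.  63.  45.]
419 ((586.6992797851562, 62.65288543701172), (50.280738830566406, 114.43034362792969), 3.615267038345337) 43.45219372863289
pt [585.  73.  44.]
589 ((583.9482421875, 64.63221740722656), (51.731475830078125, 110.67068481445312), 3.2772746086120605) 42.83235858275657
pt [538. 213.  56.]
156 ((544.747314453125, 226.97547912597656), (50.40135955810547, 47.37153244018555), 27.567642211914062) 56.228056791101665
pt [549. 225.  54.]
364 ((543.4595947265625, 229.00479125976562), (50.57559585571289, 48.97860336303711), 26.651832580566406) 55.61629648251056
(357, 270) [ 586. -220.   13.]
(330, 255) [ 537. -154.   14.]
(350, 190) [682. 145.  -6.]
(330, 195) [594.  61.  45.]
(357, 270) [ 62. 602. 485.]
(330, 255) [426. 144.  33.]
(350, 190) [ 575. -140.   14.]
(330, 195) [605. -88.  10.]
```

View pics/c1.png

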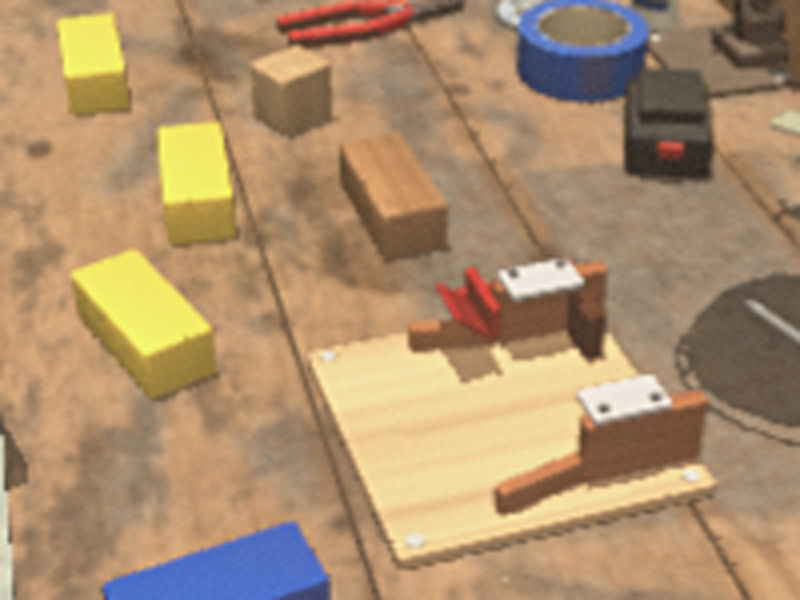

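The crop confirms it: the plain long brown block is at crop (393,195), and the cubic offcut at (291,90) is a different piece. The jig's base corners are at crop (310,355), (405,562) and (715,487). Next I'll find the jig pose.

```bash
python3 - <<'E'
from h import *
for n in('side','scene'):
    c=load(n);P=cloud(c)
    m=(P[...,2]>8)&(P[...,2]<17)&(P[...,0]>440)&(P[...,0]<760)&(P[...,1]>-310)&(P[...,1]<0)
    k,l,st,_=cv2.connectedComponentsWithStats(m.astype(np.uint8));i=1+np.argmax(st[1:,4])
    p=P[l==i];print(n,st[i],cv2.minAreaRect(p[:,:2].astype(np.float32)))
c=load('side');T=c['cam_to_world']
uv=np.array([[310,353],[403,556],[715,483]],float)/[4,3.75]+[230,150]-0.4
r=np.c_[cv2.undistortPoints(uv[:,None],c['mtx'],c['distortion'])[:,0],np.ones(3)]@T[:3,:3].T
X=T[:3,3]+r*((12-T[2,3])/r[:,2])[:,None];print(X.round(1))
e=X[1]-X[0];f=X[2]-X[1];print(np.linalg.norm(e),np.linalg.norm(f),np.degrees([np.arctan2(e[0],-e[1]),np.arctan2(f[1],f[0])]),(X[0]+X[2])/2)
E
```

```text
side [ 307  237  102   63 3439] ((591.9835815429688, -186.84335327148438), (195.9748992919922, 194.76837158203125), 3.634592056274414)
scene [ 308  166   93   44 1707] ((588.671630859375, -183.7859649658203), (197.7032470703125, 200.1089324951172), 2.1170337200164795)
[[ 491.   -95.6   12. ]
 [ 503.3 -285.8   12. ]
 [ 693.3 -275.1   12. ]]
190.59977246739 190.29315095957273 [3.71745915 3.217452  ] [ 592.14595997 -185.38432229   12.        ]
```

Jig: origin about (598.5,-186), yaw about 3.5°. I'll turn the tool first (yaw 0.39 → 1.63), and check obstacle heights along the way.

```bash
cat >> h.py <<'E'
from scipy.spatial.transform import Rotation as Ro
def delta(xyz,yaw):
    "whole shift (units of 40 mm) and turn (units of 45 deg) in present tool axes; and in the tool axes after turning"
    s=manip.read_state();R=Ro.from_euler('xyz',s['eef_rot']);T=Ro.from_euler('xyz',[np.pi,0,yaw])
    d=np.array(xyz)-s['eef_pos']
    print('pos',s['eef_pos'].round(1),'rot',s['eef_rot'].round(4),'clk',s['clock'],'gap',round(s['finger_gap'],1),'F',s['wrist_force'].round(1))
    print('turn',((R.inv()*T).as_rotvec()/(np.pi/4)).round(4),'shift now',(R.inv().apply(d)/40).round(3),'shift after turn',(T.inv().apply(d)/40).round(3))
E
python3 - <<'E'
from h import *
for n in('side','scene'):
    P=cloud(load(n)).reshape(-1,3)
    m=(P[:,2]>110)&(P[:,0]>250)&(P[:,0]<760)&(P[:,1]>-600)&(P[:,1]<250)
    p=P[m]
    H={}
    for q in p: k=tuple((q[:2]//80*80).astype(int));H[k]=max(H.get(k,0),int(q[2]))
    print(n,H)
delta([585,63.5,330],1.631)
E
```

```text
side {(np.int64(240), np.int64(-160)): 593, (np.int64(240), np.int64(-80)): 520, (np.int64(240), np.int64(-480)): 524, (np.int64(240), np.int64(-560)): 519, (np.int64(400), np.int64(-480)): 156, (np.int64(320), np.int64(-480)): 157, (np.int64(240), np.int64(-640)): 347, (np.int64(400), np.int64(-560)): 156, (np.int64(320), np.int64(-560)): 158}
scene {}
pos [ 209.  -508.7  404.2] rot [-3.1406 -0.      0.3898] clk 0.1 gap 94.0 F [0.2 0.4 0. ]
turn [-1.1000e-03 -9.0000e-04 -1.5804e+00] shift now [14.131 -9.658  1.864] shift after turn [13.714 10.244  1.854]
```

Emit:
{"method": "step_arm", "body": {
  "increments": [
    [[0,0,-0.19,0,0,0,-1],[0,0,-0.19,0,0,0,-1],[0,0,-0.19,0,0,0,-1],[0,0,-0.19,0,0,0,-1],[0,0,-0.19,0,0,0,-1]]
  ]
}}

```text
clock: 0.6
eef_pos: [209.0, -508.7, 404.3]
eef_rot: [-3.141, -0.001, 1.142]
wrist_force: [0.1, -0.1, 0.1]
finger_gap: 94.0
finger_force: 0.0
```

Emit:
{"method": "step_arm", "body": {
  "increments": [
    [[0,0,-0.19,0,0,0,-1],[0,0,-0.19,0,0,0,-1],[0,0,-0.19,0,0,0,-1],[0,0,-0.06,0,0,0,-1],[0,0,0,0,0,0,-1]]
  ]
}}

```text
clock: 1.1
eef_pos: [209.0, -508.7, 404.3]
eef_rot: [-3.141, -0.001, 1.631]
wrist_force: [-0.1, -0.7, 0.3]
finger_gap: 94.1
finger_force: 0.0
```

```bash
python3 -c "
from h import *
delta([585,63.5,330],1.631)"
```

```text
pos [ 209.  -508.7  404.3] rot [-3.1414e+00 -6.0000e-04  1.6313e+00] clk 1.1 gap 94.1 F [-0.1 -0.7  0.3]
turn [-0.0002 -0.0008  0.0004] shift now [13.71  10.249  1.865] shift after turn [13.714 10.244  1.858]
```

Emit:
{"method": "step_arm", "body": {
  "increments": [
    [[0,0,0,0.74,0.92,0,-1],[0,0,0,0.74,0.92,0,-1],[0,0,0,0.74,0.92,0,-1],[0,0,0,0.74,0.92,0,-1],[0,0,0,0.74,0.92,0,-1]]
  ]
}}

```text
clock: 1.6
eef_pos: [384.9, -348.5, 404.6]
eef_rot: [-3.142, -0.0, 1.628]
wrist_force: [0.5, -0.0, 0.4]
finger_gap: 94.0
finger_force: 0.0
```

Emit:
{"method": "step_arm", "body": {
  "increments": [
    [[0,0,0,0.74,0.92,0,-1],[0,0,0,0.74,0.92,0,-1],[0,0,0,0.74,0.92,0,-1],[0,0,0,0.74,0.92,0,-1],[0,0,0,0.74,0.92,0,-1]]
  ]
}}

```text
clock: 2.1
eef_pos: [559.8, -189.6, 404.6]
eef_rot: [-3.141, -0.0, 1.629]
wrist_force: [0.6, -0.7, 0.6]
finger_gap: 94.1
finger_force: 0.0
```

Emit:
{"method": "step_arm", "body": {
  "increments": [
    [[0,0,0,0,0,0,-1],[0,0,0,0,0,0,-1]]
  ]
}}

```text
clock: 2.3
eef_pos: [558.9, -190.6, 404.1]
eef_rot: [-3.141, -0.0, 1.631]
wrist_force: [-0.2, -0.4, 0.4]
finger_gap: 93.8
finger_force: 0.0
```

```bash
python3 - <<'E'
from h import *
c=grab('wrist');save(c['frame'],'w1.png')
print(c['cam_to_world'].round(2))
delta([585,63.5,330],1.631)
E
```

```text
[[ 1.0000e+00  6.0000e-02  2.0000e-02  5.5375e+02]
 [ 6.0000e-02 -9.7000e-01 -2.5000e-01 -1.1743e+02]
 [ 0.0000e+00  2.5000e-01 -9.7000e-01  3.8463e+02]
 [ 0.0000e+00  0.0000e+00  0.0000e+00  1.0000e+00]]
pos [ 558.4 -191.4  404.3] rot [-3.1408e+00 -2.0000e-04  1.6298e+00] clk 2.35 gap 93.7 F [-0.5 -0.2  0.6]
turn [-0.001  -0.0002 -0.0015] shift now [6.323 1.042 1.857] shift after turn [6.322 1.048 1.857]
```

View pics/w1.png

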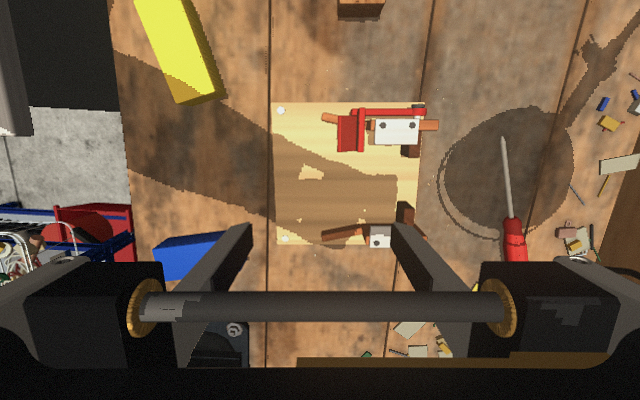

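The wrist picture shows the jig from above: base corners at (270,101), (275,245) and (424,103), the red catch at (345,130), and lips at (395,130) and (379,237). I'll fit the base edges here while moving on over the block.

```bash
python3 - <<'E'
from h import *
c=load('wrist');P=cloud(c)
m=(P[...,2]>7)&(P[...,2]<17)&(P[...,0]>470)&(P[...,0]<720)&(P[...,1]>-300)&(P[...,1]<-60)
k,l,st,_=cv2.connectedComponentsWithStats(m.astype(np.uint8));i=1+np.argmax(st[1:,4])
M=l==i;print(st[i],np.median(P[M][:,2]));print(cv2.minAreaRect(P[M][:,:2].astype(np.float32)))
# entry edge, left edge
L=np.array([P[r,np.where(M[r])[0].min()] for r in range(112,236)])
U=np.array([P[np.where(M[:,q])[0].min(),q] for q in range(280,325)])
f=np.polyfit(L[:,1],L[:,0],1);g=np.polyfit(U[:,0],U[:,1],1)
print('entry yaw',np.degrees(-np.arctan(f[0])),'left yaw',np.degrees(np.arctan(g[0])))
# corner
A=np.array([[1,-f[0]],[-g[0],1]]);print('corner',np.linalg.solve(A,[f[1],g[1]]))
# lips (z 62..68 -> upper) 
m=(P[...,2]>62)&(P[...,2]<74)&(P[...,0]>590)&(P[...,0]<690)&(P[...,1]>-290)&(P[...,1]<-80)
k,l,st,ce=cv2.connectedComponentsWithStats(m.astype(np.uint8))
for i in range(1,k):
    if st[i,4]>60: print(st[i],P[l==i].min(0).round(1),P[l==i].max(0).round(1))
E
```

```text
[  271   102   154   142 15167] 12.375284887012128
((591.3771362304688, -184.9823760986328), (195.1041259765625, 192.1519775390625), 3.4816150665283203)
entry yaw 3.5343614226006577 left yaw 3.5166671009828305
corner [489.08569344 -95.0930235 ]
[357 107   9  45 299] [ 593.6 -144.6   62.2] [602.6 -97.4  69.3]
[ 371  118   68   26 1311] [ 608.6 -134.7   62. ] [ 682.7 -105.3   72.4]
[366 225  25  23 475] [ 617.3 -258.1   62. ] [ 646.3 -230.1   71.7]
```

Emit:
{"method": "step_arm", "body": {
  "increments": [
    [[0,0,0,1,0.2,0,-1],[0,0,0,1,0.2,0,-1],[0,0,0,1,0.2,0,-1],[0,0,0,1,0.2,0.3,-1],[0,0,0,1,0.2,0.3,-1]]
  ]
}}

```text
clock: 2.85
eef_pos: [586.1, 10.9, 380.9]
eef_rot: [3.141, 0.0, 1.628]
wrist_force: [-0.3, -0.4, -0.5]
finger_gap: 93.6
finger_force: 0.0
```

Emit:
{"method": "step_arm", "body": {
  "increments": [
    [[0,0,0,0.6,0.03,0.4,-1],[0,0,0,0,0,0,-1],[0,0,0,0,0,0,-1]]
  ]
}}

```text
clock: 3.15
eef_pos: [586.1, 33.7, 364.9]
eef_rot: [-3.141, 0.0, 1.63]
wrist_force: [-0.0, -1.0, -0.1]
finger_gap: 93.9
finger_force: 0.0
```

```bash
python3 - <<'E'
from h import *
c=grab('wrist');save(c['frame'],'w2.png');P=cloud(c)
m=(P[...,2]>36)&(P[...,2]<48)&(np.hypot(P[...,0]-585,P[...,1]-63)<75)
k,l,st,_=cv2.connectedComponentsWithStats(m.astype(np.uint8));i=1+np.argmax(st[1:,4])
p=P[l==i];print(st[i],p.mean(0),cv2.minAreaRect(p[:,:2].astype(np.float32)))
delta([585,63.5,330],1.631)
E
```

```text
[ 300  113   48  101 4579] [586.23972262  66.23279387  42.27250797] ((586.4848022460938, 63.09183883666992), (50.07870864868164, 109.45513916015625), 3.8197109699249268)
pos [586.2  33.3 365.3] rot [3.1409e+00 2.0000e-04 1.6289e+00] clk 3.2 gap 93.9 F [-0.4  0.1 -0.8]
turn [ 0.0009  0.0003 -0.0026] shift now [0.755 0.013 0.883] shift after turn [0.755 0.015 0.884]
```

View pics/w2.png

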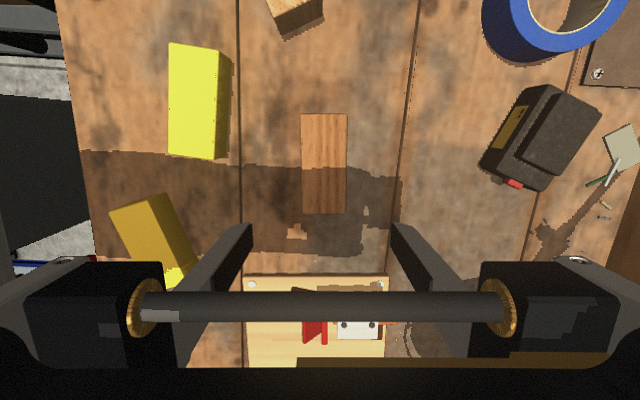

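The long brown block is alone between the fingers at (324,163). Measured: (586.3,63.2), yaw 3.8°. Descending now to grasp with the grasp point at z 26.

Emit:
{"method": "step_arm", "body": {
  "increments": [
    [[0,0,-0.01,0.75,0.04,0.5,-1],[0,0,0,0,0,0.9,-1],[0,0,0,0,0,0.9,-1],[0,0,0,0,0,0.9,-1],[0,0,0,0,0,0.78,-1]]
  ]
}}

```text
clock: 3.7
eef_pos: [586.2, 63.1, 204.6]
eef_rot: [3.141, 0.0, 1.636]
wrist_force: [0.2, 0.0, 0.6]
finger_gap: 94.2
finger_force: 0.0
```

Emit:
{"method": "step_arm", "body": {
  "increments": [
    [[0,0,0,0,0,0,-1],[0,0,0,0,0,0,-1],[0,0,0,0,0,0,-1]]
  ]
}}

```text
clock: 4.0
eef_pos: [586.8, 64.3, 207.8]
eef_rot: [3.138, 0.0, 1.638]
wrist_force: [-1.1, 0.5, 0.1]
finger_gap: 94.3
finger_force: 0.0
```

```bash
python3 -c "
from h import *
delta([586.3,63.2,206],1.637)"
```

```text
pos [586.8  64.3 207.8] rot [3.1383e+00 1.0000e-04 1.6377e+00] clk 4.0 gap 94.3 F [-1.1  0.5  0.1]
turn [0.0041 0.0001 0.0008] shift now [-0.026 -0.013  0.045] shift after turn [-0.026 -0.013  0.045]
```

Emit:
{"method": "step_arm", "body": {
  "increments": [
    [[0,0,0,0,0,0,1],[0,0,0,0,0,0,1],[0,0,0,0,0,0,1],[0,0,0,0,0,0,1],[0,0,0,0,0,0,1]]
  ],
  "newtons": 25
}}

```text
clock: 4.5
eef_pos: [586.1, 64.9, 205.6]
eef_rot: [3.141, 0.0, 1.639]
wrist_force: [0.5, -0.7, 0.4]
finger_gap: 57.3
finger_force: 0.0
```

Emit:
{"method": "step_arm", "body": {
  "increments": [
    [[0,0,0,0,0,0,1],[0,0,0,0,0,0,1],[0,0,0,0,0,0,1],[0,0,0,0,0,0,1],[0,0,0,0,0,0,1]]
  ]
}}

```text
clock: 5.0
eef_pos: [586.1, 64.9, 205.4]
eef_rot: [-3.142, -0.0, 1.639]
wrist_force: [0.1, 0.0, 1.6]
finger_gap: 50.0
finger_force: 25.0
```

Emit:
{"method": "step_arm", "body": {
  "increments": [
    [[0,0,0,0,0,-0.8,1],[0,0,0,0,0,-0.8,1],[0,0,0.01,-0.4,-0.1,-0.8,1],[0,0,0,-0.8,-0.25,0,1],[0,0,0,-0.9,-0.27,0,1]]
  ]
}}

```text
clock: 5.5
eef_pos: [566.2, -20.9, 302.3]
eef_rot: [3.14, 0.0, 1.632]
wrist_force: [0.2, 0.3, -1.6]
finger_gap: 49.8
finger_force: 25.0
```

Emit:
{"method": "step_arm", "body": {
  "increments": [
    [[0,0,0,-0.9,-0.27,0,1],[0,0,0,-0.9,-0.27,0,1],[0,0,0,-0.9,-0.27,0,1],[0,0,0,-0.9,-0.27,0,1],[0,0,0,-0.5,-0.15,0,1]]
  ]
}}

```text
clock: 6.0
eef_pos: [526.4, -189.5, 301.4]
eef_rot: [-3.141, 0.0, 1.629]
wrist_force: [-0.2, 0.4, -0.7]
finger_gap: 49.7
finger_force: 25.0
```

Emit:
{"method": "step_arm", "body": {
  "increments": [
    [[0,0,0,0,0,0,1],[0,0,0,0,0,0,1]]
  ]
}}

```text
clock: 6.2
eef_pos: [527.2, -187.0, 301.3]
eef_rot: [-3.141, -0.0, 1.63]
wrist_force: [0.2, -0.0, -0.3]
finger_gap: 50.2
finger_force: 25.0
```

```bash
python3 - <<'E'
from h import *
c=grab('wrist');save(c['frame'],'w3.png')
P=cloud(c);R=Ro.from_euler('z',-3.52,degrees=True)
delta([529.3,-187.6,219],1.632)
J=R.apply((P-[599.3,-185.0,0]).reshape(-1,3)).reshape(P.shape)
z=manip.read_state()['eef_pos'][2]-205.4+42
m=(abs(P[...,2]-z)<6)&(J[...,0]<-30)&(J[...,0]>-110)&(abs(J[...,1])<80)
print(m.sum(),np.nanpercentile(J[m],[1,99],axis=0).round(1))
E
```

```text
pos [ 527.4 -186.5  301.3] rot [-3.1414e+00 -3.0000e-04  1.6310e+00] clk 6.25 gap 49.9 F [-0.   0.4 -1. ]
turn [-0.0002 -0.0003 -0.0013] shift now [-0.031  0.047  2.058] shift after turn [-0.031  0.047  2.058]
13708 [[-100.4  -51.8  134. ]
 [ -43.7   55.3  141.5]]
```

View pics/w3.png

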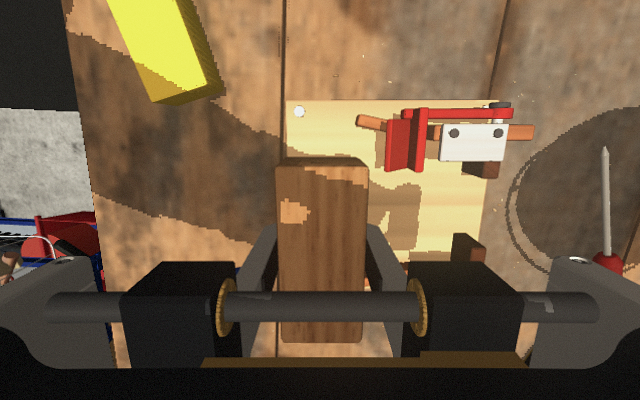

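The block is held square at (322,250), in front of the catch at (408,140), and is clear above the entry. Lowering it onto the base.

Emit:
{"method": "step_arm", "body": {
  "increments": [
    [[0,0,0,-0.03,0.05,0.6,1],[0,0,0,0,0,0.6,1],[0,0,0,0,0,0.5,1],[0,0,0,0,0,0.33,1],[0,0,0,0,0,0,1]]
  ]
}}

```text
clock: 6.75
eef_pos: [529.4, -187.3, 219.0]
eef_rot: [-3.14, -0.001, 1.632]
wrist_force: [0.2, -0.7, -0.6]
finger_gap: 50.0
finger_force: 25.0
```

Emit:
{"method": "step_arm", "body": {
  "increments": [
    [[0,0,0,0,0,0.025,1],[0,0,0,0,0,0,1]]
  ]
}}

```text
clock: 6.95
eef_pos: [529.6, -188.1, 220.1]
eef_rot: [3.141, 0.001, 1.631]
wrist_force: [0.6, -0.5, -0.5]
finger_gap: 50.0
finger_force: 25.0
```

Emit:
{"method": "step_arm", "body": {
  "increments": [
    [[0,0,0,0,0,0.02,1],[0,0,0,0,0,0,1],[0,0,0,0,0,0,1]]
  ]
}}

```text
clock: 7.25
eef_pos: [529.3, -188.3, 218.7]
eef_rot: [3.141, 0.0, 1.631]
wrist_force: [-0.6, 1.0, -1.3]
finger_gap: 50.1
finger_force: 25.0
```

Emit:
{"method": "step_arm", "body": {
  "increments": [
    [[0,0,0,0,0,0.02,1],[0,0,0,0,0,0,1],[0,0,0,0,0,0,1]]
  ]
}}

```text
clock: 7.55
eef_pos: [529.3, -188.2, 217.6]
eef_rot: [-3.141, -0.0, 1.631]
wrist_force: [0.5, -0.2, -2.0]
finger_gap: 49.9
finger_force: 25.0
```

Emit:
{"method": "step_arm", "body": {
  "increments": [
    [[0,0,0,0,0,0.02,1],[0,0,0,0,0,0,1],[0,0,0,0,0,0,1]]
  ]
}}

```text
clock: 7.85
eef_pos: [529.3, -188.3, 217.3]
eef_rot: [3.141, 0.0, 1.631]
wrist_force: [-2.2, 0.9, 4.9]
finger_gap: 50.0
finger_force: 25.0
```

Emit:
{"method": "step_arm", "body": {
  "increments": [
    [[0,0,0,0,0,0.02,1],[0,0,0,0,0,0,1],[0,0,0,0,0,0,1]]
  ]
}}

```text
clock: 8.15
eef_pos: [529.3, -188.3, 217.3]
eef_rot: [3.141, 0.0, 1.631]
wrist_force: [-6.2, 2.6, 14.6]
finger_gap: 49.9
finger_force: 25.0
```

Contact with the base. I'll ease off slightly and slide in.

Emit:
{"method": "step_arm", "body": {
  "increments": [
    [[0,0,0,0,0.05,-0.02,1],[0,0,0,0,0.15,0,1],[0,0,0,0,0.15,0,1],[0,0,0,0,0.15,0,1],[0,0,0,0,0.1,0,1]]
  ]
}}

```text
clock: 8.65
eef_pos: [553.7, -186.8, 217.3]
eef_rot: [-3.141, 0.0, 1.631]
wrist_force: [-4.9, 0.0, 8.0]
finger_gap: 49.8
finger_force: 25.0
```

Emit:
{"method": "step_arm", "body": {
  "increments": [
    [[0,0,0,0,0.1,0,1],[0,0,0,0,0.1,0,1],[0,0,0,0,0.1,0,1],[0,0,0,0,0.1,0,1],[0,0,0,0,0.1,0,1]]
  ]
}}

```text
clock: 9.15
eef_pos: [573.4, -185.7, 217.3]
eef_rot: [-3.141, 0.0, 1.631]
wrist_force: [-8.2, -1.1, 9.2]
finger_gap: 50.2
finger_force: 25.0
```

Emit:
{"method": "step_arm", "body": {
  "increments": [
    [[0,0,0,0,0.1,0,1],[0,0,0,0,0.1,0,1],[0,0,0,0,0.1,0,1],[0,0,0,0,0.1,0,1],[0,0,0,0,0.1,0,1]]
  ]
}}

```text
clock: 9.65
eef_pos: [593.4, -184.5, 217.3]
eef_rot: [-3.141, 0.0, 1.631]
wrist_force: [-5.3, 0.0, 7.2]
finger_gap: 49.7
finger_force: 25.0
```

Emit:
{"method": "step_arm", "body": {
  "increments": [
    [[0,0,0,0,0.1,0,1],[0,0,0,0,0.1,0,1],[0,0,0,0,0.1,0,1],[0,0,0,0,0.1,0,1],[0,0,0,0,0,0,1]]
  ]
}}

```text
clock: 10.15
eef_pos: [609.7, -183.4, 217.3]
eef_rot: [3.141, 0.0, 1.631]
wrist_force: [-1.1, 0.2, 5.2]
finger_gap: 49.6
finger_force: 25.0
```

```bash
python3 - <<'E'
from h import *
delta([636.0,-181.2,217.3],1.632)
c=grab('wrist');d=grab('side')
im=np.hstack([cv2.resize(c['frame'],(480,300)),cv2.resize(d['frame'][205:305,300:410],(320,300),interpolation=cv2.INTER_CUBIC)])
save(im,'m1.png')
E
```

```text
pos [ 609.7 -183.4  217.3] rot [3.1409e+00 3.0000e-04 1.6308e+00] clk 10.15 gap 49.6 F [-1.1  0.2  5.2]
turn [ 0.0009  0.0004 -0.0015] shift now [0.016 0.66  0.001] shift after turn [0.015 0.66  0.001]
```

View pics/m1.png

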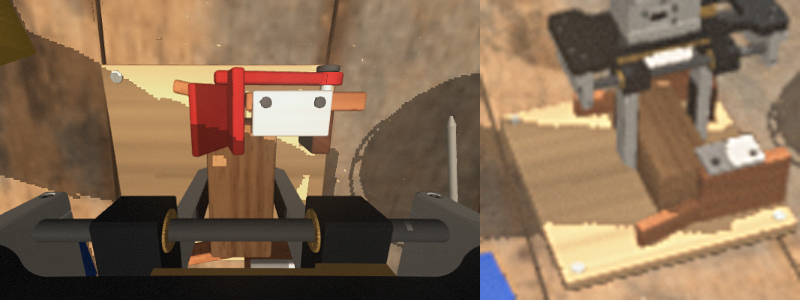

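The block (242,195) is passing under the raised catch (215,115) and into the lips. About 26 mm to go.

Emit:
{"method": "step_arm", "body": {
  "increments": [
    [[0,0,0,0,0.1,0,1],[0,0,0,0,0.1,0,1],[0,0,0,0,0.1,0,1],[0,0,0,0,0.1,0,1],[0,0,0,0,0.1,0,1]]
  ]
}}

```text
clock: 10.75
eef_pos: [629.3, -182.3, 217.3]
eef_rot: [-3.141, 0.0, 1.631]
wrist_force: [-5.5, -0.9, 8.0]
finger_gap: 49.9
finger_force: 25.0
```

Emit:
{"method": "step_arm", "body": {
  "increments": [
    [[0,0,0,0,0.05,0,1],[0,0,0,0,0.05,0,1],[0,0,0,0,0.02,0,1],[0,0,0,0,0.02,0,1],[0,0,0,0,0,0,1]]
  ]
}}

```text
clock: 11.25
eef_pos: [634.9, -181.9, 217.3]
eef_rot: [-3.141, 0.0, 1.631]
wrist_force: [-3.8, -0.7, 6.8]
finger_gap: 50.2
finger_force: 25.0
```

Emit:
{"method": "step_arm", "body": {
  "increments": [
    [[0,0,0,0,0.02,0,1],[0,0,0,0,0.02,0,1],[0,0,0,0,0,0,1]]
  ]
}}

```text
clock: 11.55
eef_pos: [636.1, -182.0, 217.3]
eef_rot: [-3.139, -0.0, 1.631]
wrist_force: [-12.6, 0.7, 10.6]
finger_gap: 49.7
finger_force: 25.0
```

Emit:
{"method": "step_arm", "body": {
  "increments": [
    [[0,0,0,0,0.02,0,1],[0,0,0,0,0.02,0,1],[0,0,0,0,0,0,1]]
  ]
}}

```text
clock: 11.85
eef_pos: [636.9, -182.1, 217.1]
eef_rot: [-3.135, -0.001, 1.63]
wrist_force: [-26.3, 0.2, 18.1]
finger_gap: 49.5
finger_force: 25.0
```

It is against the stops (-26 N). I'll relax, open partway and check the catch.

Emit:
{"method": "step_arm", "body": {
  "increments": [
    [[0,0,0,0,-0.03,-0.02,1],[0,0,0,0,0,0,1],[0,0,0,0,0,0,-0.4],[0,0,0,0,0,0,-0.4],[0,0,0,0,0,0,-0.4]]
  ]
}}

```text
clock: 12.35
eef_pos: [636.9, -181.7, 217.5]
eef_rot: [3.141, 0.0, 1.631]
wrist_force: [-0.1, -0.4, -0.0]
finger_gap: 65.3
finger_force: 0.0
```

Emit:
{"method": "step_arm", "body": {
  "increments": [
    [[0,0,0,0,0,0,-0.4],[0,0,0,0,0,0,-0.4],[0,0,0,0,0,0,-0.4]]
  ]
}}

```text
clock: 12.65
eef_pos: [636.7, -181.7, 217.6]
eef_rot: [3.142, 0.0, 1.631]
wrist_force: [-0.2, 0.4, 0.1]
finger_gap: 66.0
finger_force: 0.0
```

```bash
python3 - <<'E'
from h import *
c=grab('wrist');d=grab('side')
im=np.hstack([cv2.resize(c['frame'],(480,300)),cv2.resize(d['frame'][205:305,300:410],(320,300),interpolation=cv2.INTER_CUBIC)])
save(im,'m2.png')
def J(n):
    P=cloud(load(n)); return Ro.from_euler('z',-3.52,degrees=True).apply((P-[599.3,-185.0,0]).reshape(-1,3)).reshape(P.shape)
q=J('wrist');f=c['frame'].astype(int)
red=(f[...,0]>90)&(f[...,1]<60)&(f[...,2]<60)&(abs(q[...,0])<110)&(abs(q[...,1]-60)<60)
print('red',red.sum(),np.nanpercentile(q[red],[1,50,99],axis=0).round(1))
E
```

```text
red 4999 [[-22.5  40.4  49.1]
 [-11.1  61.2  60.6]
 [ 75.1  86.6  68.2]]
```

View pics/m2.png

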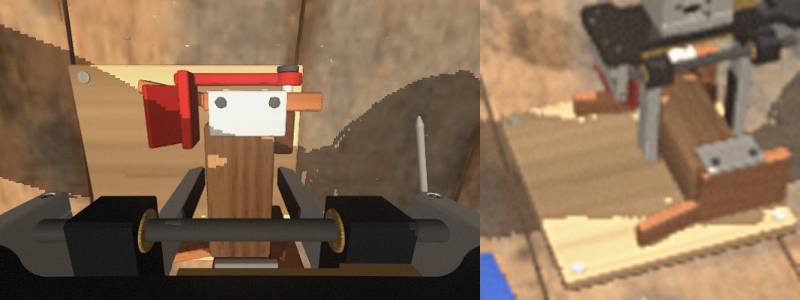

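The catch (170,115) has dropped behind the block's rear edge (207,190), and the block is under both lips. Retreating straight up, then a final check.

Emit:
{"method": "step_arm", "body": {
  "increments": [
    [[0,0,0,0,0,-0.3,-0.4],[0,0,0,0,0,-0.6,-0.4],[0,0,0,0,0,-0.9,-0.4],[0,0,0,0,0,-0.9,-0.4],[0,0,0,0,0,-0.9,-0.4]]
  ]
}}

```text
clock: 13.25
eef_pos: [636.4, -181.7, 364.3]
eef_rot: [3.141, 0.0, 1.631]
wrist_force: [1.2, 0.1, -0.3]
finger_gap: 65.8
finger_force: 0.0
```

Emit:
{"method": "step_arm", "body": {
  "increments": [
    [[0,0,0,0,0,-0.9,-0.4],[0,0,0,-0.8,0,0,-0.4],[0,0,0,-0.8,0,0,-0.4],[0,0,0,0,0,0,-0.4],[0,0,0,0,0,0,-0.4]]
  ]
}}

```text
clock: 13.75
eef_pos: [640.3, -245.9, 398.1]
eef_rot: [3.141, -0.0, 1.63]
wrist_force: [0.2, 1.0, -0.1]
finger_gap: 65.9
finger_force: 0.0
```

```bash
python3 - <<'E'
from h import *
def J(c):
    P=cloud(c); return Ro.from_euler('z',-3.52,degrees=True).apply((P-[599.3,-185.0,0]).reshape(-1,3)).reshape(P.shape)
old=load('scene');c=grab('wrist');d=grab('scene');save(cv2.resize(c['frame'][40:260,180:520],(780,505)),'f.png')
for n,k in(('wrist',c),('scene0',old),('scene1',d)):
    q=J(k);f=k['frame'].astype(int)
    red=(f[...,0]>90)&(f[...,1]<70)&(f[...,2]<70)&(abs(q[...,0])<110)&(abs(q[...,1]-60)<60)
    print(n,red.sum(),np.nanpercentile(q[red],[2,50,98],axis=0).round(1))
q=J(c);m=(abs(q[...,2]-54)<4)&(abs(q[...,1])<36)&(q[...,0]>-30)&(q[...,0]<80)
print('block top',m.sum(),np.nanpercentile(q[m],[1,50,99],axis=0).round(1))
for lo in(-30,-10,10): 
    r=q[m&(abs(q[...,1]-lo)<4)]; print(lo,np.percentile(r[:,0],[2,98]).round(1) if len(r) else None)
E
```

```text
wrist 1442 [[-21.9  39.9  47.1]
 [ -5.3  68.2  55.1]
 [ 74.8  86.2  67.5]]
scene0 309 [[-25.9  46.3  16.6]
 [  9.3  79.4  49.8]
 [ 76.4  90.1  67.7]]
scene1 320 [[-24.4  13.7  16.2]
 [  9.4  78.   50.2]
 [ 75.1  89.7  68.9]]
block top 2961 [[ 12.2 -35.1  50.5]
 [ 36.9   2.   54.3]
 [ 69.5  35.9  56. ]]
-30 [12.6 69.4]
-10 [12.  60.5]
10 [12.4 60.3]
```

View pics/f.png

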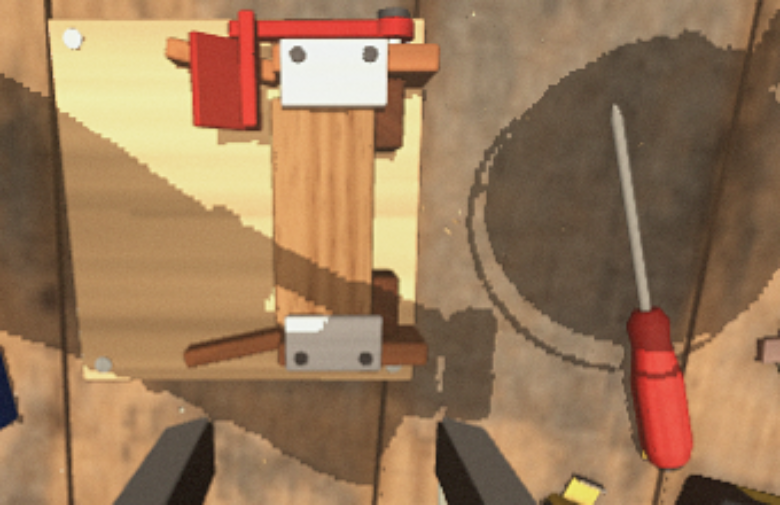

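The block lies square at (323,210) against both back stops. It spans jig x 12.2 to 61 against a nominal 12 to 62. The catch (225,80) is down behind it at its starting height. Handing in.

```bash
python3 -c "
from h import *
print(workorder.sign_off())"
```

```text
the job is handed in; nothing more can be done
None
```

The long wooden block is home against the jig's back stops with the red catch dropped behind it, the gripper is open and clear of everything, and the job was handed in at about 14 s.

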